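Hold back the belt tensioner of the rim linisher

ROBOT

A 7-joint arm with a two-finger parallel gripper is mounted at the origin on the work surface. World frame = base frame: x ahead of the robot, y to its left, z up, the work surface at z = 0. Lengths are in m, angles in rad, forces in N, time in s.
With the tool pointing down it reaches from about 0.35 to 0.9 m from the base axis. Payload 8.1 kg.
Tool frame: the origin (TCP) lies at the centre of the arm's flange, where the gripper is bolted on; the fingertips stand 178 mm ahead of it and the grasp point (between the pads) lies 159 mm ahead of it; x points along the fingers, z is the direction in which the jaws open and shut, and the axes are right-handed (so a half turn about x gives the same grasp; the last joint's range is limited). The gripper opens to 92 mm and grips with 3 to 60 N. Pads are 19 mm wide; open, the fingers measure 130 mm over their backs; the gripper's body (75 mm by 190 mm) begins 47 mm behind the grasp point.
Start: joints at [1.113, 0.434, 0.025, 1.573, -0.012, 1.134, -0.075], TCP at [0.217, -0.586, 0.405] pointing down, gripper open.
Joint ranges: [-2.62, 2.62], [-0.44, 2.09], [-1.27, 1.32], [0.08, 2.57], [-1.32, 4.46], [0.12, 2], [-2.74, 2.74]. Speed limits (rad/s): [2.22, 2.22, 3.01, 3.01, 3.14, 3.14, 3.14].

INTERFACE

Orientations are given as a rotation vector (axis times angle).
In Python, from cell import arm, get_image, search_frame, pinpoint gives the robot as it stands.
- The arm moves only by the tool arm_command, never from a script. Its argument "motion" is a list of rows, each a list of 7 numbers: the finger opening in mm, from 0 to 91.8, then the shift along the tool's x, y, z in mm, then the turn, a rotation vector about the tool's x, y, z in degrees. In form: [[fingers, x, y, z, ax, ay, az], ...]. A call has 1 to 5 rows; each row shifts and turns the commanded pose from where the row before left it, along the tool's axes as they then stand; what a row does not reach is not made up. A row lasts 1/8 s, in which the tool goes at most 62.5 mm and 10.7 degrees, less where a joint would pass 70% of its speed; a pose out of reach is approached as far as the arm can. A call with a gripper value outside its range is refused whole. The fingers move at their own pace and stop on an object; "newtons" is the grip in N (left out, the last holds). Time passes only in rows, so rows that do not move let the fingers close. It gives the time, the measured TCP pose, the force and the opening at its end, in the units of the state.
- arm.observe(): the state, without advancing time (a new reading comes with each control period).
- get_image(name): name is "scene" or "top" or "wrist"; returns a dict with "frame" (420x560x3 uint8, red, green, blue), "range_z" (420x560 float32, m along the optical axis (not along the pixel's ray), 0 where there is no reading), "K" (3x3 intrinsics, pixels), "origin" and "rotation" of the camera in the world; the wrist camera has in their place "tool_from_camera" (4x4, takes a point from camera to tool coordinates, whose origin is the TCP and whose axes are the tool frame's). Camera axes: x right, y down, z forward; pixel columns grow to the right and rows downward; lengths in m; the calibration is good to about 2 mm. A picture is of the moment at which its call begins: read the wrist's pose just before it.
- arm.sign_off(): hands the job in, once; it reports no verdict.
Trained networks look in the newest picture that a camera, given by its name, has taken for a name from the list of things; names that differ only in an ending like _2 or _b are one class to them, and where a whole thing is asked for, a point or a joint stands for the part that bears it (a point fixed in the world has none). Each returns a list of dicts, best first, with "p" (0 to 1); they miss things now and then, are a little off and sometimes report something else, mostly with a low value. They report only what shows in the picture. A call takes as long as a camera call.
- search_frame(camera, target): "point" ([x, y, z] in m, in world coordinates, good to about 4 mm: the middle of the surface that is visible of it).
- pinpoint(camera, target): "point" ([x, y, z] in m, in world coordinates, good to about 4 mm: a listed point, or the origin of a listed thing).
The state is a dict: "clock": time; "joints": joint angles; "dq": joint speeds; "joint_efforts": joint torques, N m; "position": TCP position; "ee_rot": TCP orientation; "force": force on the tool from outside, world axes, zero at the start; "ft_torque": the same for the moment, N m; "width": opening from 0.0 (shut) to 1.0 (fully open).
Only numpy, scipy, OpenCV 4.12 (cv2) and the standard library are available. Lean on these libraries where they do the work, as an engineer would, in place of code of your own. Each camera call takes 0.05 s, during which the arm holds its last target. There are 200 camera calls.

TASK

The rim linisher's belt and cover are off and a fresh belt is about to be slipped on. Slacken the T-bar clamp nut by hand, about a quarter turn anticlockwise, then push the sprung tension arm back by its upright handle until the ratchet pawl clicks in behind its tooth, and go on holding the arm a centimetre or two beyond the click with your own push so that it does not rest on the pawl: the job finishes while you are holding it there. Leave the glass globes and the other things lying on and around the machine where they are.

Things in the scene. Friction and masses are not known exactly. Their poses are not given: they have to be found in the camera images.
- linisher: Bench edge linisher, fixed: grey cast body, flat top plate 90 mm above the bench. Origin on the bench under the tensioner end; x away from the robot, y along the machine to the drive drum, z up; turned by up to 0.3 rad. In its frame the plate spans x -121 to 161, y -141 to 406 mm; drum (91 mm dia., top 170 mm) at x 0, y 250; platen (top 168 mm) and low work rest at y 105 to 230, x -105 to -36.
- pivot (a point): Point on the vertical pivot axis of the tension arm, at x 85, y 0, z 145 mm in the linisher's frame, axes as the linisher's. A coil spring surrounds the pivot bolt, whose top is 154 mm above the bench.
- tension_handle: The upright handle at the free end of the steel tension arm: round black sleeve 18 mm dia., from 116 to 188 mm above the bench, both sides free, that revolves freely on its upright pin (so this entry's axes mean nothing). Origin on the pin's axis, 110 mm above the bench, 165 mm from the pivot axis.
- handle_mid (a point): Point on the handle's axis, 160 mm above the bench, 28 mm below its top. It turns with the arm: its x axis points along the arm to the pivot; pushing the arm back moves it towards its own +y (to the drive drum), clockwise from above about the pivot. The idler roller (61 mm dia., top 170 mm, its nut 179 mm) stands on the arm 75 mm from here along +x.
- tension_arm (a joint): Angle of the tension arm (rad): 0 sprung fully out, growing as it is pushed back, stop at 0.55. Locked, but for a little play, while the nut is tight. The spring gives 7 N at the handle at 0, 14 N at the end, plus 1 to 3 N while the pawl climbs its tooth. The pawl clicks in at about 0.33; let go then, the arm springs back and rests on the pawl at 0.32 to 0.345; beyond 0.36 it is clear of the pawl.
- pawl (a joint): Travel of the sprung pawl slider (m): 0 fully in (at the start, and again once it has clicked in behind the tooth), about 0.007 on top of the tooth. It works by itself; it need not be touched.
- pawl_knob (a point): Top of the small knob (14 mm dia., 124 mm above the bench) on the pawl slider, beside the pivot on the drive drum's side.
- nut_grip (a point): Centre of the black T-bar of the captive clamp nut on its vertical stud, at x 85, y -85 mm in the linisher's frame, about 162 mm above the bench (rises 2.6 mm per rad). Bar 64 mm long along the point's y, 12 mm thick along its x, 22 mm high; hub 24 mm dia. below. The point turns with the nut. Nothing within 60 mm of it is taller than 130 mm.
- clamp_nut (a joint): Angle of the clamp nut (rad): 0 hard tight, growing anticlockwise seen from above as it is slackened; captive, stops at 2.2. Starts at 0 to 0.2. Turning takes about 0.12 N m and it stays where it is left; the arm is free above 1.1.
- globe_top: Green mosaic glass globe, 84 mm dia., 66 mm high, standing on the drive end of the machine's top plate; origin at the middle of its underside.
- spanner: Steel double-ended spanner, 156 mm long, 6 mm thick, lying on the top plate along the rear edge; origin at the middle of its underside.
- brass_cap: Small brass lamp cap, 36 mm dia., 20 mm high, standing on the top plate at the tensioner end between nut and front edge; origin under its centre.
- globe_blue: Blue mosaic glass globe, 110 mm dia., 85 mm high, on the bench to the right of the machine; origin under its centre.
- globe_red: Red mosaic glass globe, 100 mm dia., 78 mm high, on the bench to the right of the machine; origin under its centre.
- spray_bottle: White coolant bottle, 68 mm dia., 170 mm high, on the bench to the left; origin under its centre.
- dressing_stick: Tan belt-dressing stick, 150 x 40 x 25 mm, on the bench to the left; origin under its centre.

How it is judged:
On the way, in this order (a step that is already met when the one before it is completed fails the run):
1. the clamp nut is slackened while the arm is still out (value of joint clamp_nut above 1.1 rad and value of joint tension_arm below 0.1 rad), for 0.2 s.
2. the pawl has clicked in behind the tooth and the arm is held beyond it by its handle (value of joint tension_arm above 0.36 rad and value of joint pawl below 0.002 m and contact force between the fingers and tension_handle above 3 N), for 0.3 s.
At the end, for the whole second after the job is handed in: Through the last second the clamp nut is slack (joint above 1.1 rad), the pawl has dropped in behind its tooth (joint under 2 mm), and the fingers press on the handle with more than 3 N and keep the arm still (under 0.1 rad/s) beyond 0.36 rad, clear of the pawl, which would catch it at about 0.33 (all of step 2 and value of joint clamp_nut above 1.1 rad and velocity of joint tension_arm between -0.1 and 0.1 rad/s); the arm keeps its last pose, push and grip.
It fails at once if a globe or another thing lying on or around the machine was shifted by more than 30 mm (distance of any of globe_top, spanner, brass_cap, globe_blue, globe_red, spray_bottle, dressing_stick from where it was at the start of the episode above 0.03 m).
It also fails if it takes over 51 s, if anything falls off the work surface, if the arm or the gripper's body presses on something with over 40 N, if the wrist force passes 120 N, or if a joint passes its speed limit or range.

## Working session

There is one attempt and no reset: what is moved stays moved. The work goes in short steps, Python scripts to look and compute and a tool call to move; the robot and the scene stay as the last step left them, time stands still between calls to the robot, and variables do not carry over. Pictures are saved under pics/ and viewed, about 8 in all and at most 12, crops included, and the job is handed in when it is done.

Besides the shell and the picture viewer there is one more tool, called after "Emit:" as a command line: name --pt "numbers of a row" for each row, then --argument value for the rest. arm_command: Moves the arm, as the interface text tells. Its arguments: {"type":"object","properties":{"motion":{"type":"array"},"newtons":{"type":"number"}},"required":["motion"]}

```bash
mkdir -p pics; ls; cat > h.py <<'E'
import numpy as np, cv2
from scipy.spatial.transform import Rotation as R
from cell import arm, get_image, search_frame, pinpoint
def st():
    s=arm.observe(); return s, np.array(s["position"]), R.from_rotvec(s["ee_rot"]).as_matrix()
def totool(p):
    s,o,r=st(); return np.round(r.T@(np.array(p)-o)*1000,1)
E
python3 - <<'E'
from h import *
np.set_printoptions(precision=4,suppress=True)
for c in ["scene","top"]:
    im=get_image(c); cv2.imwrite(f"pics/{c}0.png",im["frame"][:,:,::-1])
    print(c,im["origin"])
    for n in ["nut_grip","handle_mid","pivot","pawl_knob","linisher","globe_top","brass_cap","spray_bottle","dressing_stick","globe_red","globe_blue","spanner"]:
        try:
            d=pinpoint(c,n); print(n,[(np.round(q["point"],4),round(q["p"],2)) for q in d[:2]])
        except Exception as e: print(n,e)
s,o,r=st(); print(s["clock"],o,r,s["joints"],s["force"],s["width"])
E
```

```text
pics
scene [1.3396 0.2087 1.2521]
nut_grip [(array([ 0.6149, -0.1404,  0.1631]), 0.62)]
handle_mid [(array([ 0.456 , -0.1065,  0.1609]), 0.85)]
pivot [(array([ 0.6143, -0.0555,  0.14  ]), 0.7)]
pawl_knob [(array([0.6064, 0.006 , 0.1249]), 0.37)]
linisher [(array([ 0.5572,  0.5567, -0.0013]), 0.71), (array([ 0.5288, -0.0583, -0.001 ]), 0.63)]
globe_top [(array([0.6005, 0.2905, 0.0898]), 0.8)]
brass_cap [(array([ 0.5252, -0.17  ,  0.093 ]), 0.42)]
spray_bottle [(array([ 0.5598,  0.5567, -0.0015]), 0.97)]
dressing_stick [(array([0.3903, 0.5326, 0.0006]), 0.59)]
globe_red [(array([ 0.5824, -0.484 , -0.0025]), 0.91), (array([ 0.5591,  0.5548, -0.0018]), 0.68)]
globe_blue [(array([ 0.4195, -0.5044,  0.0018]), 0.83)]
spanner [(array([0.6391, 0.1457, 0.0919]), 0.73)]
top [0.3758 0.0191 1.3469]
nut_grip [(array([ 0.6169, -0.1404,  0.1602]), 0.63)]
handle_mid [(array([ 0.4568, -0.1065,  0.1613]), 0.69)]
pivot [(array([ 0.6072, -0.0528,  0.1464]), 0.93)]
pawl_knob [(array([0.61  , 0.0065, 0.1237]), 0.39)]
linisher [(array([ 0.5271, -0.0595,  0.0017]), 0.86)]
globe_top [(array([0.5984, 0.2945, 0.0899]), 0.73)]
brass_cap [(array([ 0.5194, -0.1726,  0.0954]), 0.45)]
spray_bottle []
dressing_stick [(array([ 0.3954,  0.5375, -0.0003]), 0.88), (array([ 0.5182, -0.1718,  0.0938]), 0.57)]
globe_red [(array([ 0.5785, -0.4861,  0.0001]), 0.68)]
globe_blue [(array([ 0.4168, -0.5122, -0.0022]), 0.82)]
spanner [(array([0.6377, 0.1467, 0.0939]), 0.77)]
1.3 [ 0.2171 -0.5861  0.4047] [[-0.0001  0.9377  0.3473]
 [-0.      0.3473 -0.9377]
 [-1.     -0.0001  0.    ]] [ 1.1134  0.4345  0.025   1.5732 -0.0115  1.134  -0.0751] [0.1924 1.0496 0.2051] 1.0001057658047638
```

```bash
python3 - <<'E'
import cv2,numpy as np
a=cv2.imread("pics/scene0.png");b=cv2.imread("pics/top0.png")
cv2.imwrite("pics/a.png",cv2.resize(a,(800,600),interpolation=cv2.INTER_CUBIC));cv2.imwrite("pics/b.png",cv2.resize(b,(800,600),interpolation=cv2.INTER_CUBIC))
E
```

```text
(no output)
```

View pics/b.png

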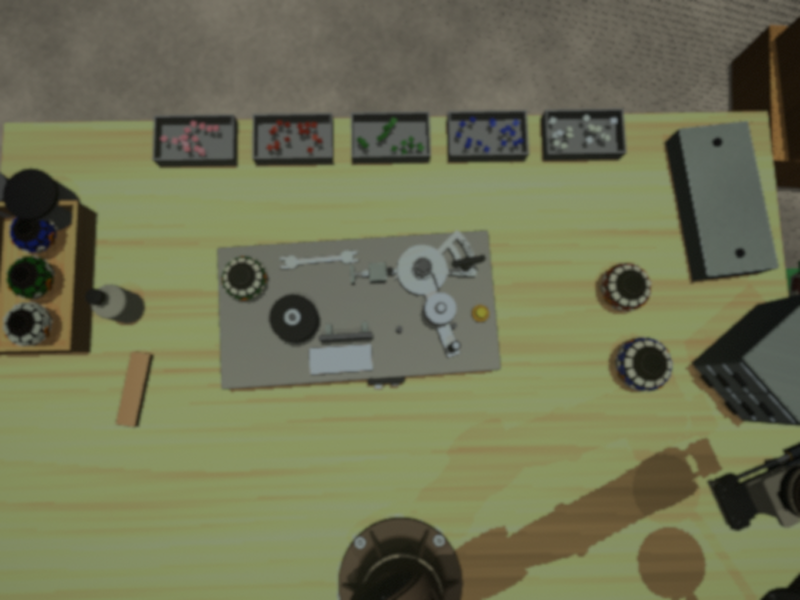

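View pics/a.png

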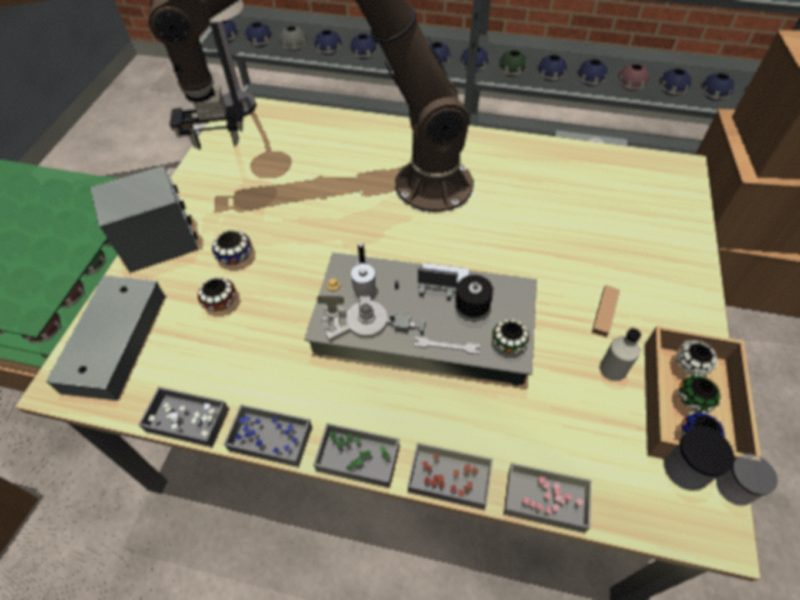

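The top view shows the T-bar at about (467,262), the pivot at (422,268) and the handle at (452,348), which agrees with the networks. Next I'll get the bar's direction from depth.

```bash
python3 - <<'E'
from h import *
np.set_printoptions(precision=4,suppress=True)
for c in ["top","scene"]:
    im=get_image(c); z=im["range_z"]; v,u=np.mgrid[:420,:560]
    P=np.stack([(u-im["K"][0,2])/im["K"][0,0]*z,(v-im["K"][1,2])/im["K"][1,1]*z,z],-1)@np.array(im["rotation"]).T+im["origin"]
    for n,c0,zl in [("nut",(.616,-.14),.155),("handle",(.456,-.1065),.170)]:
        m=(np.hypot(P[...,0]-c0[0],P[...,1]-c0[1])<.05)&(P[...,2]>zl)&(P[...,2]<.2)&(z>0)
        q=P[m]; 
        if len(q)<4: continue
        w,V=np.linalg.eigh(np.cov(q[:,:2].T)); print(c,n,len(q),q.mean(0),"major",V[:,1],np.degrees(np.arctan2(V[1,1],V[0,1])),np.sqrt(w),q[:,2].max())
s,o,r=st();print(s["clock"])
E
```

```text
Traceback (most recent call last):
ValueError: operands could not be broadcast together with shapes (420,560) (3,)
```

```bash
cat >> h.py <<'E'
def cloud(im):
    z=im["range_z"]; v,u=np.mgrid[:420,:560]; K=np.array(im["K"])
    P=np.stack([(u-K[0,2])/K[0,0]*z,(v-K[1,2])/K[1,1]*z,z],-1)
    if "rotation" in im:
        r=np.array(im["rotation"]); r=R.from_rotvec(r).as_matrix() if r.shape==(3,) else r
        return P@r.T+im["origin"]
    s,o,r=st(); T=np.array(im["tool_from_camera"]); return (P@T[:3,:3].T+T[:3,3])@r.T+o
def blob(P,c0,zl,rad=.05):
    m=(np.hypot(P[...,0]-c0[0],P[...,1]-c0[1])<rad)&(P[...,2]>zl)&(P[...,2]<.2)
    q=P[m]
    if len(q)<4: print("few");return
    w,V=np.linalg.eigh(np.cov(q[:,:2].T)); print(len(q),q.mean(0),"mid",(q.min(0)+q.max(0))/2,"deg",np.degrees(np.arctan2(V[1,1],V[0,1])),np.sqrt(w),q[:,2].max())
E
python3 - <<'E'
from h import *
np.set_printoptions(precision=4,suppress=True)
for c in ["top","scene"]:
    im=get_image(c); P=cloud(im)
    for n,c0,zl in [("nut",(.616,-.14),.155),("handle",(.456,-.1065),.170)]:
        print(c,n); blob(P,c0,zl)
s,o,r=st();print(s["clock"],totool([.616,-.1405,.32]))
E
```

```text
top nut
118 [ 0.6137 -0.138   0.169 ] mid [ 0.6142 -0.138   0.1655] deg 98.9726040097528 [0.0036 0.0184] 0.17566259075560464
top handle
45 [ 0.4583 -0.1047  0.1847] mid [ 0.4742 -0.1021  0.182 ] deg -163.92139769748124 [0.0046 0.0148] 0.19381234201028108
scene nut
95 [ 0.6173 -0.1379  0.1664] mid [ 0.6166 -0.1378  0.1664] deg 99.3001193533315 [0.0035 0.0181] 0.17667308150854155
scene handle
29 [ 0.4576 -0.1054  0.1829] mid [ 0.4563 -0.1063  0.1817] deg 108.22635182308939 [0.0043 0.0046] 0.19189490784426866
1.45 [  84.7  528.8 -279.3]
```

Emit:
arm_command --pt "60 0 44 -23 0 0 0" --pt "60 0 44 -23 0 0 0" --pt "60 0 44 -23 0 0 0" --pt "60 0 44 -23 0 0 0" --pt "60 0 44 -23 0 0 0"

```text
clock: 2.08
position: [0.3844, -0.4006, 0.4049]
ee_rot: [0.944, 1.356, -0.944]
force: [0.2, -1.0, 0.5]
width: 0.66
```

Emit:
arm_command --pt "60 0 44 -23 0 0 0" --pt "60 0 44 -23 0 0 0" --pt "60 0 44 -23 0 0 0" --pt "60 0 44 -23 0 0 0" --pt "60 0 44 -23 0 0 0"

```text
clock: 2.7
position: [0.5507, -0.2164, 0.4049]
ee_rot: [0.944, 1.356, -0.944]
force: [-0.1, -0.4, 0.3]
width: 0.653
```

Emit:
arm_command --pt "60 0 0 0 -9.8 0 0" --pt "60 0 0 0 -9.8 0 0" --pt "60 0 0 0 -9.8 0 0" --pt "60 0 0 0 -9.8 0 0" --pt "60 0 0 0 -9.8 0 0"

```text
clock: 3.32
position: [0.5498, -0.2176, 0.4048]
ee_rot: [0.279, 1.553, -0.279]
force: [0.2, -1.2, -0.1]
width: 0.655
```

Emit:
arm_command --pt "60 0 0 0 -9.8 0 0" --pt "60 0 0 0 -9.8 0 0" --pt "60 0 0 0 -9.8 0 0" --pt "60 0 0 0 0 0 0"

```text
clock: 3.82
position: [0.5497, -0.2178, 0.4047]
ee_rot: [-0.118, 1.568, 0.119]
force: [-0.5, -0.0, -0.0]
width: 0.655
```

```bash
cat > chk.py <<'E'
from h import *
np.set_printoptions(precision=4,suppress=True)
s,o,r=st(); print(s["clock"],o,"zdeg",np.degrees(np.arctan2(r[1,2],r[0,2])),"xaxis",r[:,0],np.round(s["joints"],2),np.round(s["force"],1),s["width"])
im=get_image("wrist"); cv2.imwrite("pics/w%d.png"%(s["clock"]*100),im["frame"][:,:,::-1])
P=cloud(im); blob(P,(.616,-.139),.155); blob(P,(.457,-.105),.17)
for c in ["wrist","top"]:
  if c=="top": get_image(c)
  for n in ["nut_grip","handle_mid"]:
    for d in pinpoint(c,n)[:1]: print(c,n,np.array(d["point"]),d["p"],"tool",totool(d["point"]))
E
python3 chk.py
```

```text
3.825 [ 0.5497 -0.2178  0.4047] zdeg 8.648198095238966 xaxis [-0.0001  0.0002 -1.    ] [ 0.6   0.42 -0.44  1.63  0.19  1.13  0.26] [-0.5 -0.  -0. ] 0.6553788526132338
2582 [ 0.6124 -0.1396  0.1689] mid [ 0.6144 -0.1405  0.1646] deg 99.10041663999414 [0.0035 0.0177] 0.17420944125786297
1242 [ 0.459  -0.109   0.1847] mid [ 0.4762 -0.1033  0.1812] deg -162.08175615588019 [0.0038 0.0092] 0.19249228752845807
wrist nut_grip [ 0.6103 -0.1421  0.1607] 0.88 tool [244.   65.9  71. ]
top nut_grip [ 0.6144 -0.1422  0.1629] 0.48 tool [241.8  64.9  75.1]
top handle_mid [ 0.4539 -0.1065  0.1606] 0.87 tool [244.2 124.2 -78.2]
```

Emit:
arm_command --pt "60 0 33 37 0 0 0" --pt "60 0 33.5 38 0 0 0" --pt "60 25 0 0 0 0 0" --pt "60 10 0 0 0 0 0" --pt "60 0 0 0 0 0 0"

```text
clock: 4.75
position: [0.6134, -0.1413, 0.3691]
ee_rot: [-0.119, 1.569, 0.118]
force: [0.4, 0.8, 1.1]
width: 0.653
```

```bash
python3 chk.py; ls pics
```

```text
4.75 [ 0.6134 -0.1413  0.3691] zdeg 8.632693856622454 xaxis [-0.0019 -0.0003 -1.    ] [ 0.43  0.51 -0.44  1.58  0.23  1.1   0.09] [0.4 0.8 1.1] 0.6531423666733644
2081 [ 0.6128 -0.1302  0.1761] mid [ 0.6111 -0.1316  0.1777] deg -171.7476574352767 [0.0124 0.0146] 0.1999946680437282
351 [ 0.4849 -0.0978  0.1712] mid [ 0.4831 -0.096   0.1728] deg -156.04500993374862 [0.0053 0.0211] 0.17552441585252285
wrist nut_grip [ 0.6121 -0.1392  0.161 ] 0.84 tool [209.4   2.4  -1.4]
wrist handle_mid [ 0.4533 -0.1064  0.1602] 0.91 tool [ 210.2   58.6 -153.7]
top nut_grip [ 0.6157 -0.1432  0.1601] 0.51 tool [210.5  -2.4   1.2]
a.png
b.png
scene0.png
top0.png
w382.png
w475.png
```

Emit:
arm_command --pt "60 19 0 0 0 0 0" --pt "60 18 0 0 0 0 0" --pt "0 0 0 0 0 0 0" --pt "0 0 0 0 0 0 0" --pt "0 0 0 0 0 0 0" --newtons 15

```text
clock: 5.68
position: [0.6142, -0.1404, 0.3335]
ee_rot: [-0.12, 1.566, 0.119]
force: [0.9, -0.2, 0.7]
width: 0.375
```

```bash
python3 chk.py
```

```text
5.675 [ 0.6142 -0.1404  0.3335] zdeg 8.725394073893149 xaxis [ 0.0011 -0.0002 -1.    ] [ 0.43  0.55 -0.43  1.62  0.25  1.03  0.07] [ 0.9 -0.2  0.7] 0.37467925006550296
4421 [ 0.6127 -0.1327  0.1728] mid [ 0.6115 -0.1388  0.1775] deg 140.51489651667805 [0.0149 0.015 ] 0.19998344092975864
67 [ 0.5014 -0.0902  0.1703] mid [ 0.5022 -0.0915  0.1706] deg 106.15823932142905 [0.0015 0.0063] 0.17113373093925419
wrist nut_grip [ 0.6108 -0.1409  0.1607] 0.87 tool [172.6   0.1  -3.5]
top nut_grip [0.6095 0.0083 0.1214] 0.62 tool [211.6 147.8  18. ]
top handle_mid [ 0.4546 -0.1056  0.162 ] 0.91 tool [ 170.8   58.7 -153.4]
```

Still closing.

Emit:
arm_command --pt "0 0 0 0 0 0 0" --pt "0 0 0 0 0 0 0" --pt "0 0 0 0 0 0 0" --pt "0 0 0 0 0 0 0" --newtons 15

```text
clock: 6.48
position: [0.6147, -0.1403, 0.3332]
ee_rot: [-0.12, 1.565, 0.12]
force: [4.3, 1.7, -2.0]
width: 0.133
```

Emit:
arm_command --pt "0 -0.4 0 0 -8 0 0" --pt "0 -0.4 0 0 -8 0 0" --pt "0 -0.4 0 0 -8 0 0" --pt "0 -0.4 0 0 -8 0 0" --pt "0 -0.4 0 0 -8 0 0" --newtons 25

```text
clock: 7.1
position: [0.6148, -0.1404, 0.3351]
ee_rot: [-0.668, 1.463, 0.667]
force: [7.5, 1.3, -3.1]
width: 0.13
```

```bash
python3 chk.py | head -1; python3 -c "
from h import *
print(st()[0]['ft_torque'])"
```

```text
7.1 [ 0.6148 -0.1404  0.3351] zdeg 48.978133654322015 xaxis [ 0.0031  0.0004 -1.    ] [ 0.53  0.58 -0.6   1.61  0.36  1.07  0.69] [ 7.5  1.3 -3.1] 0.13042573862433068
[ 0.1059381  -1.67185529  0.12060745]
```

Emit:
arm_command --pt "0 -0.4 0 0 -9 0 0" --pt "0 -0.4 0 0 -9 0 0" --pt "0 -0.4 0 0 -9 0 0" --pt "0 -0.4 0 0 -9 0 0" --pt "0 -0.4 0 0 -9 0 0"

```text
clock: 8.02
position: [0.6149, -0.1403, 0.3371]
ee_rot: [-1.262, 1.172, 1.258]
force: [6.9, 1.1, -3.1]
width: 0.125
```

Emit:
arm_command --pt "0 0 0 0 0 0 0" --pt "0 0 0 0 0 0 0"

```text
clock: 8.28
position: [0.6149, -0.1403, 0.3371]
ee_rot: [-1.258, 1.175, 1.255]
force: [7.4, 2.0, -2.5]
width: 0.126
```

Emit:
arm_command --pt "35 0 0 0 0 0 0" --pt "35 0 0 0 0 0 0" --pt "35 0 0 0 0 0 0" --pt "35 -20 0 0 0 0 0" --pt "35 -30 0 0 0 0 0"

```text
clock: 8.9
position: [0.6137, -0.1405, 0.3878]
ee_rot: [-1.256, 1.178, 1.258]
force: [0.2, 0.1, -0.1]
width: 0.379
```

```bash
python3 chk.py; cd pics; ls -t|head -1
```

```text
8.9 [ 0.6137 -0.1405  0.3878] zdeg 93.73677943676908 xaxis [-0.0011  0.0003 -1.    ] [ 0.65  0.59 -0.81  1.53  0.44  1.21  1.41] [ 0.2  0.1 -0.1] 0.37938986742464426
1865 [ 0.6094 -0.1405  0.1761] mid [ 0.6104 -0.14    0.1691] deg -175.92837633996808 [0.0047 0.0137] 0.1828921580754753
273 [ 0.5029 -0.0912  0.1734] mid [ 0.503  -0.091   0.1734] deg 106.91207658904797 [0.0011 0.0056] 0.1755939227172426
wrist nut_grip [ 0.6089 -0.1421  0.1644] 0.81 tool [227.1   7.5  -1.7]
top nut_grip [ 0.6165 -0.1429  0.1648] 0.44 tool [222.5  -2.5  -2.5]
top handle_mid [ 0.4588 -0.1045  0.1591] 0.72 tool [227.6 152.   46.1]
w890.png
```

Emit:
arm_command --pt "50 0 51 15 0 0 0" --pt "50 0 52 15 0 0 0" --pt "50 0 51.5 15 0 0 0" --pt "50 0 0 0 0 0 0" --pt "50 0 0 0 0 0 0"

```text
clock: 9.82
position: [0.4571, -0.1061, 0.3869]
ee_rot: [-1.257, 1.178, 1.256]
force: [-0.1, -0.9, 0.8]
width: 0.548
```

```bash
python3 chk.py
```

```text
9.825 [ 0.4571 -0.1061  0.3869] zdeg 93.68160122564997 xaxis [ 0.0006 -0.0004 -1.    ] [ 0.86  0.34 -0.92  1.91  0.31  1.04  1.43] [-0.1 -0.9  0.8] 0.5479326073129279
few
927 [ 0.4542 -0.1072  0.1856] mid [ 0.4758 -0.0982  0.1811] deg -161.01033256965948 [0.0045 0.0105] 0.1922234297741
wrist handle_mid [ 0.4526 -0.1057  0.1588] 0.71 tool [227.9   5.3   0.3]
top nut_grip [ 0.6161 -0.1415  0.1635] 0.51 tool [ 223.1 -155.8  -46.2]
```

Emit:
arm_command --pt "50 25 2 0 0 0 0" --pt "50 25 0 0 0 0 0" --pt "50 17 0 0 0 0 0" --pt "0 0 0 0 0 0 0" --pt "0 0 0 0 0 0 0" --newtons 20

```text
clock: 10.75
position: [0.4552, -0.1056, 0.3203]
ee_rot: [-1.258, 1.177, 1.256]
force: [-0.4, -0.7, 0.8]
width: 0.374
```

Emit:
arm_command --pt "0 0 0 0 0 0 0" --pt "0 0 0 0 0 0 0" --pt "0 0 0 0 0 0 0" --pt "0 0 0 0 0 0 0" --pt "0 0 0 0 0 0 0"

```text
clock: 11.38
position: [0.4552, -0.1068, 0.3204]
ee_rot: [-1.258, 1.179, 1.254]
force: [1.0, -5.8, 1.8]
width: 0.193
```

```bash
python3 - <<'E'
from h import *
np.set_printoptions(precision=4,suppress=True)
s,o,r=st(); print(s["clock"],o,s["force"],s["width"]*91.8)
# arc plan: pivot, handle at TCP
pv=np.array([.6125,-.0545]); h=o[:2]; d=h-pv; print("radius",np.hypot(*d))
d=d/np.hypot(*d)*.165; pv=h-d
prev=h
for a in np.arange(.04,.481,.04):
    c,s_=np.cos(-a),np.sin(-a); p=pv+np.array([[c,-s_],[s_,c]])@d
    t=r.T@np.append(p-prev,0)*1000; print(round(a,2),np.round(t,1),p); prev=p
E
```

```text
11.375 [ 0.4552 -0.1068  0.3204] [ 0.9707 -5.7648  1.8115] 17.76224496169827
radius 0.16582198046145097
0.04 [-0.   1.6  6.4] [ 0.4532 -0.1005]
0.08 [-0.   1.3  6.5] [ 0.4515 -0.0942]
0.12 [-0.   1.   6.5] [ 0.45   -0.0877]
0.16 [-0.   0.8  6.6] [ 0.4489 -0.0812]
0.2 [-0.   0.5  6.6] [ 0.4479 -0.0747]
0.24 [-0.   0.2  6.6] [ 0.4473 -0.0681]
0.28 [-0.  -0.   6.6] [ 0.4469 -0.0615]
0.32 [-0.  -0.3  6.6] [ 0.4467 -0.0549]
0.36 [-0.  -0.5  6.6] [ 0.4468 -0.0483]
0.4 [-0.  -0.8  6.6] [ 0.4472 -0.0418]
0.44 [-0.  -1.1  6.5] [ 0.4479 -0.0352]
0.48 [-0.  -1.3  6.5] [ 0.4488 -0.0287]
```

Emit:
arm_command --pt "0 0 1.6 6.4 0 0 0" --pt "0 0 1.3 6.5 0 0 0" --pt "0 0 1.0 6.5 0 0 0" --pt "0 0 0.8 6.6 0 0 0" --pt "0 0 0.5 6.6 0 0 0" --newtons 30

```text
clock: 12.0
position: [0.4481, -0.0764, 0.3204]
ee_rot: [-1.259, 1.182, 1.251]
force: [2.9, -13.9, 3.0]
width: 0.192
```

Emit:
arm_command --pt "0 0 0.2 6.6 0 0 0" --pt "0 0 0 6.6 0 0 0" --pt "0 0 -0.3 6.6 0 0 0" --pt "0 0 -0.5 6.6 0 0 0" --pt "0 0 -0.8 6.6 0 0 0"

```text
clock: 12.62
position: [0.4471, -0.0429, 0.3203]
ee_rot: [-1.258, 1.182, 1.252]
force: [-0.7, -12.7, 6.2]
width: 0.189
```

Emit:
arm_command --pt "0 0 -1.1 6.5 0 0 0" --pt "0 0 0 0 0 0 0" --pt "0 0 0 0 0 0 0"

```text
clock: 13.0
position: [0.4477, -0.0363, 0.3203]
ee_rot: [-1.258, 1.182, 1.253]
force: [-1.4, -11.1, 7.0]
width: 0.19
```

```bash
cat > ang.py <<'E'
from h import *
np.set_printoptions(precision=4,suppress=True)
s,o,r=st(); print(s["clock"],o,s["force"],s["width"]*91.8,s["dq"])
d0=np.array([.4552,-.1068])-[.6125,-.0545]
for c in ["scene","top"]:
    im=get_image(c); cv2.imwrite(f"pics/{c}{int(s['clock']*100)}.png",im["frame"][:,:,::-1])
    for n in ["handle_mid","pawl_knob","nut_grip"]: print(c,n,[(np.array(q["point"]),q["p"]) for q in pinpoint(c,n)[:1]])
d=o[:2]-[.6125,-.0545]; print("angle",np.arctan2(d0[1],d0[0])%(2*np.pi)-np.arctan2(d[1],d[0])%(2*np.pi),np.hypot(*d))
E
python3 ang.py
```

```text
13.0 [ 0.4477 -0.0363  0.3203] [ -1.4242 -11.1297   6.9652] 17.462693520525313 [ 0.0014  0.0008 -0.0009 -0.001  -0.0003  0.0017 -0.0018]
scene handle_mid [(array([ 0.4492, -0.0345,  0.1597]), 0.94)]
scene pawl_knob [(array([0.6062, 0.0066, 0.1218]), 0.47)]
scene nut_grip [(array([ 0.6152, -0.1371,  0.1669]), 0.4)]
top handle_mid []
top pawl_knob [(array([0.6117, 0.0042, 0.1231]), 0.63)]
top nut_grip [(array([ 0.6174, -0.1416,  0.1657]), 0.73)]
angle 0.43079203535410393 0.16579543476997727
```

```bash
python3 -c "
import cv2,glob
a=cv2.imread('pics/scene1300.png')[170:300,190:390];cv2.imwrite('pics/c.png',cv2.resize(a,(800,520),interpolation=cv2.INTER_CUBIC))"
```

```text
(no output)
```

View pics/c.png

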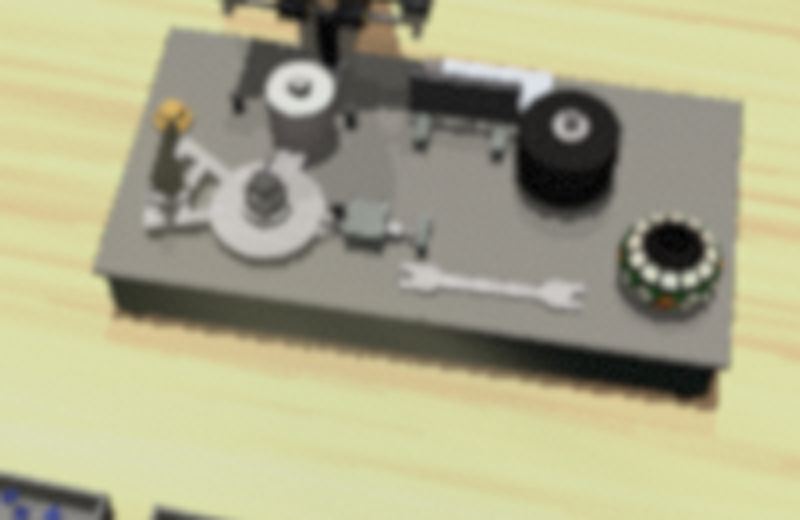

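The picture shows the T-bar turned at (170,150) and the idler swung towards the drum at (300,90). The gripper is on the handle at (325,30). The spanner, globe and cap look untouched, and the pawl knob is back where it started. I'll hold briefly and hand in.

Emit:
arm_command --pt "0 0 0 0 0 0 0" --pt "0 0 0 0 0 0 0" --pt "0 0 0 0 0 0 0"

```text
clock: 13.78
position: [0.4477, -0.0365, 0.3203]
ee_rot: [-1.258, 1.182, 1.252]
force: [0.1, -12.4, 6.4]
width: 0.194
```

```bash
python3 -c "
from h import *
s=st()[0]; print(s['clock'],s['position'],s['force'],s['width']); print(arm.sign_off())"
```

```text
13.775 [ 0.44769183 -0.03646088  0.32030349] [  0.08258971 -12.44521935   6.42598577] 0.19364119822917344
the job is handed in; nothing more can be done
None
```

I slackened the clamp nut, pushed the tension arm back past the pawl click, and handed the job in at 13.8 s with the gripper still holding the arm there. The hand-in gives no verdict.

- **Nut:** the wrist camera's depth showed the T-bar turned about 85° anticlockwise (about 1.48 rad, needed 1.1). The arm had not been touched at that point.
- **Tension arm:** at hand-in it was still, at about 0.43 rad worked out from the gripper's position. That is roughly 16 mm beyond the click. The spring was pushing back on the fingers with about 12 N.
- **Pawl:** the click was not measured directly. The networks put the pawl knob back within a few millimetres of its starting place (two views), which agrees with it having dropped in. The picture was too coarse to show the tooth itself.
- **Other things:** in the last close-up the spanner, brass cap and green globe looked unmoved. I did not re-check the items lying on the bench, but the gripper stayed well above them or away from them.

One disagreement: after gripping the nut, the top camera's network once reported it at the pawl knob's position. I discarded that reading because the gripper was covering the nut.

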